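# Set the multimeter up on its sloped bench stand

## Task

Put the handheld multimeter up on the narrow sloped stand so that it can be read: lying on its back on the slope, display end uppermost, its bottom end down against the ledge, straight and centred on the narrow plate. Set it down without dropping it, let go, and leave the other things on the bench where they are.

Things in the scene. Friction and masses are not known exactly. Their poses are not given: they have to be found in the camera images.
- meter: The loose multimeter: a dark grey slab 140 x 64 x 34 mm (length x width x thickness), about 0.33 kg, with straight sides, a greenish display, a round dial (rising 6 mm above the face) and three round sockets on its face. It starts lying on its back on the bench. Origin: centre of its back (underside). x along its length towards the display end, y across its width, z out of its face.
- meter_foot (a point): Point on the meter: middle of the bottom edge of its back, at the socket end, 70 mm from the meter's origin along its -x.
- meter_head (a point): Point on the meter: middle of the top edge of its back, at the display end, 70 mm from the meter's origin along its +x.
- stand: The stand, fixed to the bench: a dark steel base plate 160 x 90 x 8 mm with two posts 30 mm wide under the sloped plate. Origin: centre of the base's underside on the bench; z up; its x points, level, the way the slope rises. It and the cradle turn together.
- cradle: The stand's sloped bright metal plate, fixed: 146 long, only 44 wide, 4 mm thick, rising at 30 degrees away from the robot. At its lower end a ledge, 44 wide, 4 thick, 14 mm high above the plate. Origin: on the plate's upper face, mid-width, at the ledge's inner face, 60 mm above the bench. x uphill along the plate, y across it, z out of the plate (up and towards the robot).
- brick: Bystander: black power supply brick, 115 x 52 x 32 mm, with a pale label and no dial or display. Origin: centre of its underside.
- chip_tray: Bystander: low black divided tray of green chips, 100 x 170 x 12 mm. Origin: centre of its underside.
- thermal_camera: Bystander: yellow thermal camera lying with its grey handle to its -x, about 190 x 100 x 67 mm. Origin: under the middle of its yellow body.
- flux_jar: Bystander: small jar, 44 mm diameter, 50 mm high. Origin: centre of its underside.
- driver: Bystander: screwdriver 170 mm long, lying. Origin: near its middle, on the bench.
- screw_dish: Bystander: steel dish, 70 mm diameter, 18 mm high. Origin: centre of its underside.
- heatsink: Bystander: finned aluminium heatsink, 50 x 50 x 25 mm. Origin: centre of its underside.
Mind the look-alikes: they are no part of the job. Leave any green or orange look-alike of the stand alone.

How it is judged:
By the outcome, as a careful person would: the job done as asked, in the order asked, and still so for the second after the job is handed in, with the robot touching nothing.
It also fails if it takes over 34 s, if anything falls off the work surface, if the arm or the gripper's body presses on something with over 40 N, if the wrist force passes 120 N, or if a joint passes its speed limit or range.

## Robot

A 6-joint arm with a two-finger parallel gripper is mounted at the origin on the work surface. World frame = base frame: x ahead of the robot, y to its left, z up, the work surface at z = 0. Lengths are in m, angles in rad, forces in N, time in s.
With the tool pointing down it reaches from about 0.35 to 1 m from the base axis. Payload 7.1 kg.
Tool frame: the origin (TCP) lies at the very end of the fingers, on their centre line; the grasp point (between the pads) lies 19 mm behind it; z points along the fingers, y is the line along which they close (so a half turn about z gives the same grasp; the last joint's range is limited). The gripper opens to 85 mm and grips with 20 to 120 N. Pads are 22 mm wide; open, the fingers measure 114 mm over their backs; the gripper's body (76 mm by 85 mm) begins 54 mm behind the grasp point. The pads swing forward as they close: fully open they stand 13 mm farther back than shut.
Start: joints at [-1.296, 0.423, 1.63, -0, 1.089, -0.019], TCP at [0.181, -0.598, 0.203] pointing down, gripper open.
Joint ranges: [-3, 3], [-0.9, 2.11], [0.09, 2.58], [-1.31, 4.45], [0.11, 2.69], [-2.54, 2.54]. Speed limits (rad/s): [2.39, 2.39, 3.01, 3.14, 3.14, 3.14].

## Interface

Orientations are given as a 3x3 rotation matrix whose columns are the frame's x, y, z axes.
In Python, from station import * gives the robot as it stands. The module is installed in compiled form; this text tells all that it offers.
- The arm moves only by the shell command python3 -m handwheel 'ROWS' [FORCE]. ROWS is JSON, a list of rows, each a list of 7 numbers: the turn, a rotation vector about the tool's x, y, z in degrees, then the shift along the tool's x, y, z in m, then the closure, from -1 (fully open) to 1 (shut). In form: [[wx, wy, wz, tx, ty, tz, gripper], ...]. A call has 1 to 20 rows; each row is the pose to reach, as a shift and turn from the pose commanded when the call began, along the tool's axes at that moment; what a row does not reach only later rows make up. A row lasts 1/12 s, in which the tool goes at most 41.7 mm and 7.16 degrees, less where a joint would pass 70% of its speed; a pose out of reach is approached as far as the arm can. A call with a gripper value outside its range is refused whole. The fingers move at their own pace and stop on an object; FORCE is the grip in N (left out, the last holds). Time passes only in rows, so rows that repeat a pose let the fingers close. It gives the time, the measured TCP pose, the force, the opening and the grip force at its end, in the units of the state.
- get_state(): the state, without advancing time (a new reading comes with each control period).
- read_camera(name): name is "side" or "top" or "wrist"; returns the picture (420x560x3 uint8, red, green, blue); there is no depth.
- camera_info(name): a dict with "fx", "fy", "cx", "cy" (pixels), "k1" (the pictures are not rectified: a ray, as slopes to the right and down, at radius r is drawn at 1 + k1 r^2 times it, then the intrinsics apply), "R" (3x3) and "t" (3): a world point X has camera coordinates R X + t. Camera axes: x right, y down, z forward; pixel columns grow to the right and rows downward; lengths in m; the calibration is good to about 2 mm. A picture is of the moment at which its call begins: read the wrist's pose just before it. camera_info takes no time and is no camera call; for the wrist camera it gives the pose at the moment of the call.
- job_done(): hands the job in; it is judged then, once.
The state is a dict: "time": time; "joint_pos": joint angles; "qvel": joint speeds; "effort": joint torques, N m; "eef_pos": TCP position; "ee_rot": TCP orientation; "ft_force": force on the tool from outside, world axes, zero at the start; "ft_torque": the same for the moment, N m; "opening": finger opening in m; "grasp_force": force on a finger pad.
Only numpy, scipy, OpenCV 4.12 (cv2) and the standard library are available. Lean on these libraries where they do the work, as an engineer would, in place of code of your own. Each camera call takes 0.05 s, during which the arm holds its last target. There are 200 camera calls.

## Working session

There is one attempt and no reset: what is moved stays moved. The work goes in short steps, Python scripts to look and compute and a shell command to move; the robot and the scene stay as the last step left them, time stands still between calls to the robot, and variables do not carry over. Pictures are saved under pics/ and viewed, at most 10 in all, crops included, and the job is handed in when it is done.

```bash
mkdir -p pics; cat > h.py <<'E'
from station import *
import numpy as np, cv2
def K(i): return np.array([[i["fx"],0,i["cx"]],[0,i["fy"],i["cy"]],[0,0,1.]]),np.array([i["k1"],0,0,0,0.])
def ray(i,p):
    k,d=K(i); n=cv2.undistortPoints(np.array([[p]],float),k,d)[0,0]
    R=np.array(i["R"]);t=np.array(i["t"]); v=R.T@np.array([n[0],n[1],1]); return -R.T@t, v/np.linalg.norm(v)
def onz(i,p,z):
    c,v=ray(i,p); return c+v*(z-c[2])/v[2]
def tri(L):
    A=0;b=0;P=[]
    for i,p in L:
        c,v=ray(i,p);M=np.eye(3)-np.outer(v,v);A=A+M;b=b+M@c;P.append((M,c))
    X=np.linalg.solve(A,b); return X,[np.linalg.norm(M@(X-c)) for M,c in P]
def proj(i,X):
    k,d=K(i);R=np.array(i["R"]);return cv2.projectPoints(np.array(X,float).reshape(-1,1,3),cv2.Rodrigues(R)[0],np.array(i["t"],float),k,d)[0][:,0]
E
python3 - <<'E'
from h import *
np.set_printoptions(precision=4,suppress=True)
for n in("side","top","wrist"):
    im=read_camera(n);cv2.imwrite(f"pics/{n}0.png",im[:,:,::-1]);i=camera_info(n)
    print(n,i["fx"],i["k1"],ray(i,(280,210)))
s=get_state();print(s["time"],s["eef_pos"],s["ee_rot"],s["opening"])
E
```

```text
side 462.5058657744273 -0.12604716039928454 (array([0.3164, 0.9901, 0.7613]), array([ 0.1698, -0.8419, -0.5121]))
top 513.9560849632612 0.03346433265048751 (array([ 0.4448, -0.1604,  1.4247]), array([ 0.0658,  0.0119, -0.9978]))
wrist 300.92639225635355 -0.05351219489293426 (array([ 0.2514, -0.5763,  0.3725]), array([-0.2684, -0.0827, -0.9597]))
0.15 [ 0.1809 -0.5978  0.2022] [[ 0.9572  0.2896 -0.0003]
 [ 0.2896 -0.9572  0.0011]
 [ 0.0001 -0.0012 -1.    ]] 0.08520722851329733
```

View pics/top0.png

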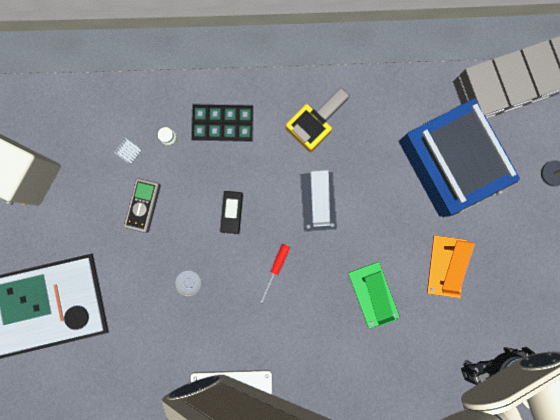

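View pics/side0.png

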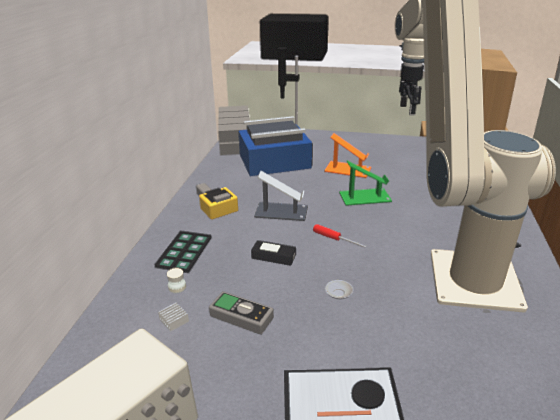

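The top view shows these candidates:
- **Meter:** the one at top (142,206), side (240,311), has a green display, dial and sockets. The brick at top (232,212) has only a pale label, so it is not the meter.
- **Stand:** the one at top (320,200), side (281,196), is bright metal on a dark base. The green one at (374,295) and the orange one at (451,267) are look-alikes.

I'll confirm both in an enlarged crop.

```bash
python3 - <<'E'
import cv2,numpy as np
t=cv2.imread("pics/top0.png");s=cv2.imread("pics/side0.png")
f=lambda im,x,y,w,h,k:cv2.resize(im[y:y+h,x:x+w],None,fx=k,fy=k,interpolation=cv2.INTER_CUBIC)
a=np.hstack([f(t,110,170,66,50+20,400/70)[:, :377],f(t,290,160,70,80,5)[:400]]) if 0 else None
def tile(im,x,y): return f(im,x,y,80,60,5)
cv2.imwrite("pics/crop1.png",np.vstack([np.hstack([tile(t,102,176),tile(t,280,172)]),np.hstack([tile(s,200,282),tile(s,241,165)])]))
E
```

```text
(no output)
```

View pics/crop1.png

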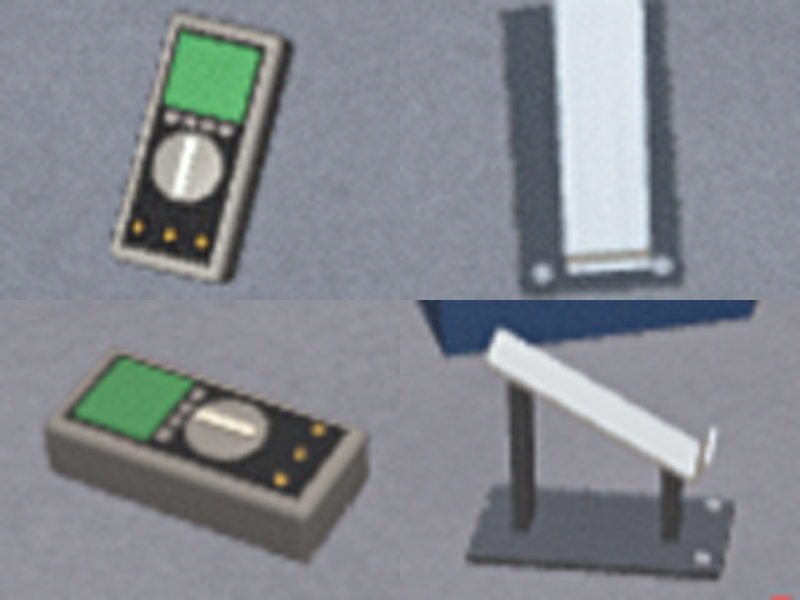

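The crop confirms it: the meter is on the left, with display, dial and three sockets, and the bright cradle with its ledge towards the robot is on the right. Next I triangulate the corners and fit the model.

```bash
cat > m.py <<'E'
from h import *
from scipy.optimize import least_squares
np.set_printoptions(precision=4,suppress=True)
T,S=camera_info("top"),camera_info("side")
t=lambda ox,oy,x,y:(ox+x/5-.4,oy+y/5-.4)
def fit(model,obs,x0,free=4):
    def r(p):
        c,s=np.cos(p[2]),np.sin(p[2]);out=[]
        for cam,k,px in obs:
            m=model[k];X=[p[0]+c*m[0]-s*m[1],p[1]+s*m[0]+c*m[1],m[2]+p[3]]
            out.append(proj(cam,X)[0]-px)
        return np.ravel(out)
    q=least_squares(r,x0,loss="soft_l1");return q.x,np.abs(r(q.x)).reshape(-1,2).max(1)
M={a+b:(sx*.07,sy*.032,.034) for a,sx in(("h",1),("f",-1)) for b,sy in(("+",1),("-",-1))}
mt={"h+":(172,13),"h-":(281,36),"f-":(216,281),"f+":(112,250)}
ms={"h+":(47,424),"h-":(120,352),"f-":(369,435),"f+":(302,506)}
om=[(T,k,t(102,176,*v)) for k,v in mt.items()]+[(S,k,t(200,282,v[0],v[1]-300)) for k,v in ms.items()]
for k in M: print(k,*tri([(c,p) for c,kk,p in om if kk==k]))
print(fit(M,om,[.6,.2,0,0]))
# stand: base top corners + plate
c,s=np.cos(np.pi/6),np.sin(np.pi/6)
# cradle origin offset along stand x unknown -> fit separately
B={a+b:(sx*.08,sy*.045,.008) for a,sx in(("h",1),("f",-1)) for b,sy in(("+",1),("-",-1))}
C={"h+":(.146*c,.022,.06+.146*s),"h-":(.146*c,-.022,.06+.146*s),"f+":(0,.022,.06),"f-":(0,-.022,.06)}
bt={"f+":(522,293),"f-":(683,286),"h+":(502,8)}
bs={"h+":(468,553),"f+":(720,570),"f-":(735,503),"h-":(490,487)}
ct={"f+":(565,256),"f-":(651,249)}
cs={"h+":(488,360),"h-":(502,328),"f+":(690,476),"f-":(703,440)}
g=lambda d,e:[(T,k,t(280,172,v[0]-400,v[1])) for k,v in d.items()]+[(S,k,t(241,165,v[0]-400,v[1]-300)) for k,v in e.items()]
oc=g(ct,cs)
for k in("f+","f-"): print(k,*tri([(cc,p) for cc,kk,p in oc if kk==k]))
print("base",fit(B,g(bt,bs),[.5,-.2,0,0]));print("cradle",fit(C,oc,[.5,-.2,0,0]))
E
python3 m.py
```

```text
h+ [0.6357 0.2459 0.0334] [np.float64(0.0007005326547558292), np.float64(0.0007005326547560224)]
h- [0.6202 0.1873 0.0298] [np.float64(0.0009048690775228637), np.float64(0.0009048690775228951)]
f+ [0.5075 0.2785 0.0363] [np.float64(0.0007822706670999505), np.float64(0.0007822706670997901)]
f- [0.4891 0.2239 0.0315] [np.float64(0.0006182008032609813), np.float64(0.0006182008032610264)]
(array([ 0.5635,  0.2343, -0.2823, -0.0023]), array([1.6104, 1.1123, 0.3999, 1.7491, 1.2009, 1.5979, 1.0867, 3.627 ]))
f+ [ 0.5009 -0.2292  0.0621] [np.float64(0.0028546905867139483), np.float64(0.002854690586713935)]
f- [ 0.5016 -0.275   0.0625] [np.float64(0.0011729576700228298), np.float64(0.00117295767002282)]
base (array([ 0.5619, -0.2495,  0.0378, -0.0005]), array([0.163 , 0.6767, 0.4188, 0.4626, 0.6766, 0.4939, 0.8276]))
cradle (array([ 0.5009, -0.2522,  0.0557,  0.0018]), array([0.5969, 0.6082, 0.2792, 0.1217, 1.3869, 0.3541]))
```

```bash
cat >> h.py <<'E'
from scipy.spatial.transform import Rotation as Ro
def go(p,R,Rc=None,pc=None):
    s=get_state();R0=np.array(s["ee_rot"]) if Rc is None else Rc;p0=np.array(s["eef_pos"]) if pc is None else pc
    w=Ro.from_matrix(R0.T@R).as_rotvec(degrees=True);d=R0.T@(np.array(p)-p0)
    print("w",np.round(w,2),"d",np.round(d,4))
def down(yaw): c,s=np.cos(yaw),np.sin(yaw);return np.array([[c,s,0],[s,-c,0],[0,0,-1.]])
E
python3 -c "
from h import *
go([.5635,.2343,.2],down(-.282))"
```

```text
w [-7.000e-02  2.000e-02  3.299e+01] d [ 0.6071 -0.6857  0.0031]
```

```bash
R='[0,0,0,0.303,-0.343,0.0,-1]'; python3 -m handwheel '[[0,0,16,0.304,-0.343,0,-1],[0,0,16,0.304,-0.343,0,-1],[0,0,16,0.304,-0.343,0,-1],[0,0,16,0.304,-0.343,0,-1],[0,0,33,0.607,-0.686,0.003,-1],[0,0,33,0.607,-0.686,0.003,-1],[0,0,33,0.607,-0.686,0.003,-1],[0,0,33,0.607,-0.686,0.003,-1],[0,0,33,0.607,-0.686,0.003,-1],[0,0,33,0.607,-0.686,0.003,-1],[0,0,33,0.607,-0.686,0.003,-1],[0,0,33,0.607,-0.686,0.003,-1],[0,0,33,0.607,-0.686,0.003,-1],[0,0,33,0.607,-0.686,0.003,-1],[0,0,33,0.607,-0.686,0.003,-1],[0,0,33,0.607,-0.686,0.003,-1],[0,0,33,0.607,-0.686,0.003,-1],[0,0,33,0.607,-0.686,0.003,-1],[0,0,33,0.607,-0.686,0.003,-1],[0,0,33,0.607,-0.686,0.003,-1]]' 30
python3 -c "
from h import *
go([.5635,.2343,.2],down(-.282))
print(get_state()['joint_pos'])"
```

```text
time: 1.82
eef_pos: [0.5269, 0.1564, 0.2]
ee_rot: [[0.961, -0.278, -0.0], [-0.278, -0.961, -0.0], [-0.0, 0.0, -1.0]]
ft_force: [0.2, -0.6, 0.0]
opening: 0.0854
grasp_force: 0.0
w [0.01 0.01 0.02] d [ 0.0135 -0.085   0.    ]
[ 2.66975573e-01  3.16760640e-01  1.79986715e+00 -6.54268833e-05
  1.02524630e+00  2.11954299e+00]
```

```bash
python3 -m handwheel '[[0,0,0,0.0135,-0.085,0,-1],[0,0,0,0.0135,-0.085,0,-1],[0,0,0,0.0135,-0.085,0,-1],[0,0,0,0.0135,-0.085,0,-1],[0,0,0,0.0135,-0.085,0,-1]]'
python3 - <<'E'
from h import *
i=camera_info("wrist");im=read_camera("wrist")
import pickle;pickle.dump(i,open("w1.pkl","wb"))
cv2.imwrite("pics/w1.png",im[:,:,::-1])
for sx,sy in((1,1),(1,-1),(-1,1),(-1,-1)):
    c,s=np.cos(-.282),np.sin(-.282);x,y=.07*sx,.032*sy
    print(sx,sy,proj(i,[.5635+c*x-s*y,.2343+s*x+c*y,.034])[0])
print(get_state()["eef_pos"])
E
```

```text
time: 2.23
eef_pos: [0.5625, 0.2318, 0.1995]
ee_rot: [[0.961, -0.278, -0.002], [-0.278, -0.961, -0.001], [-0.001, 0.001, -1.0]]
ft_force: [-0.4, -0.0, -0.4]
opening: 0.0855
grasp_force: 0.0
1 1 [247.51433395 124.99506444]
1 -1 [306.9544951 125.0357988]
-1 1 [250.8247714  245.45242125]
-1 -1 [303.85999376 245.47651503]
[0.56234558 0.23114694 0.19962039]
```

View pics/w1.png

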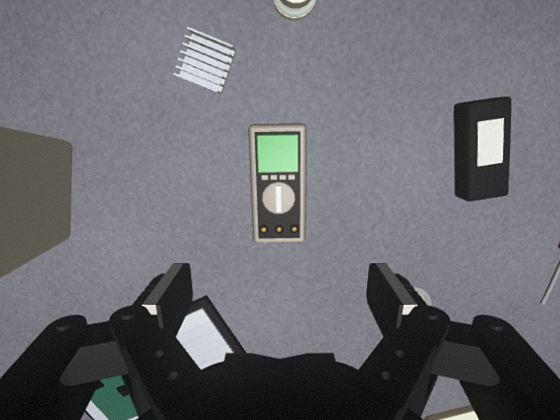

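The wrist view shows the meter with face corners at about (249,125), (305,125), (302,241) and (253,241). That is centred and parallel to the fingers, and within 2 mm of the prediction. I'm descending now.

```bash
python3 -m handwheel '[[0,0,0,0.002,0,0.04,-1],[0,0,0,0.002,0,0.08,-1],[0,0,0,0.002,0,0.12,-1],[0,0,0,0.002,0,0.15,-1],[0,0,0,0.002,0,0.17,-1],[0,0,0,0.002,0,0.18,-1],[0,0,0,0.002,0,0.19,-1],[0,0,0,0.002,0,0.195,-1],[0,0,0,0.002,0,0.195,-1],[0,0,0,0.002,0,0.195,-1]]' && python3 -m handwheel '[[0,0,0,0,0,0,0],[0,0,0,0,0,0,0.3],[0,0,0,0,0,0,1],[0,0,0,0,0,0,1],[0,0,0,0,0,0,1],[0,0,0,0,0,0,1],[0,0,0,0,0,0,1],[0,0,0,0,0,0,1],[0,0,0,0,0,0,1]]' 45
```

```text
time: 3.12
eef_pos: [0.566, 0.2316, 0.0062]
ee_rot: [[0.96, -0.279, 0.001], [-0.279, -0.96, 0.001], [0.001, -0.001, -1.0]]
ft_force: [0.6, 1.1, 0.6]
opening: 0.0852
grasp_force: 0.0
time: 3.87
eef_pos: [0.5656, 0.2317, 0.0056]
ee_rot: [[0.96, -0.278, 0.001], [-0.278, -0.96, 0.0], [0.001, -0.0, -1.0]]
ft_force: [0.6, -0.4, 5.5]
opening: 0.0003
grasp_force: 2.8
```

```bash
python3 - <<'E'
from h import *
im=read_camera("wrist");s=read_camera("side");t=read_camera("top")
a=cv2.resize(s[260:350,180:300],None,fx=10/3,fy=10/3,interpolation=2)
b=cv2.resize(t[160:250,90:210],None,fx=10/3,fy=10/3,interpolation=2)
w=cv2.resize(im,(400,300));print(a.shape)
cv2.imwrite("pics/c2.png",np.vstack([np.hstack([a,b]),np.hstack([w,w*0])])[:,:,::-1])
print(get_state())
E
```

```text
(300, 400, 3)
{'time': 4.0167, 'joint_pos': array([3.69369682e-01, 6.74515988e-01, 1.75259209e+00, 1.22517522e-05,
       7.13720559e-01, 2.22228484e+00]), 'qvel': array([ 0.00059401, -0.00098958, -0.00038728,  0.00043259,  0.0007902 ,
       -0.00113543]), 'effort': array([ 1.45039908e-01, -5.71520448e+01, -1.74957919e+01,  4.99826227e-02,
       -1.59804868e-01,  6.68625617e-04]), 'eef_pos': array([0.56558054, 0.2317213 , 0.00559774]), 'ee_rot': array([[ 9.60464939e-01, -2.78400066e-01,  7.09590757e-04],
       [-2.78400318e-01, -9.60465087e-01,  2.83310379e-04],
       [ 6.02663520e-04, -4.69659978e-04, -9.99999708e-01]]), 'ft_force': array([-0.37975542, -0.31010423,  5.69505823]), 'ft_torque': array([-0.05582258,  0.06493153,  0.00191349]), 'grasp_force': 2.801145985722542, 'opening': 0.00015583424477988566}
```

View pics/c2.png

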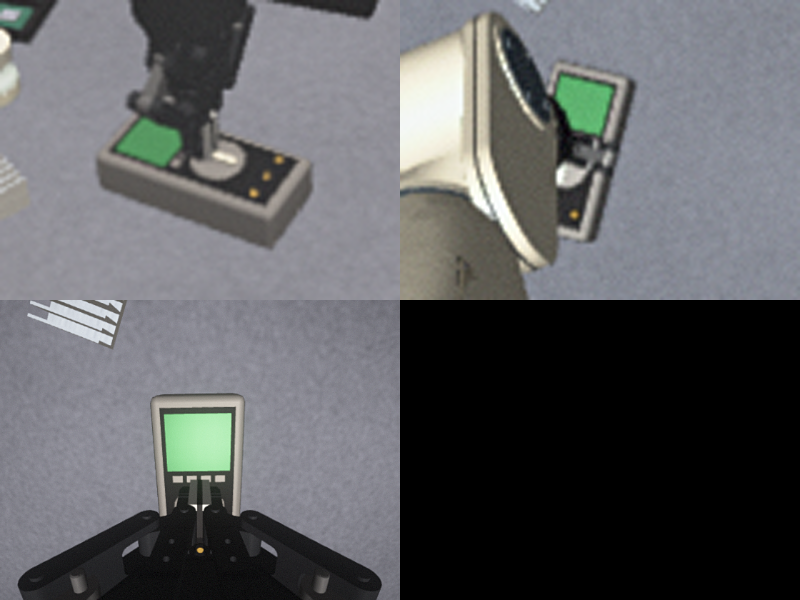

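```bash
python3 - <<'E'
from h import *
S,T=camera_info("side"),camera_info("top");p=get_state()["eef_pos"]
for z in(0,.015,.03,.04,.05):
    q=p+[0,0,z];print(z,(proj(S,q)[0]-[180,260])*10/3,(proj(T,q)[0]-[90,160])*10/3)
E
```

```text
0 [203.46387372 183.40874126] [180.86369988 147.4196488 ]
0.015 [202.16828845 167.57245373] [175.79045735 146.0208814 ]
0.03 [200.8560524  151.47573186] [170.60764456 144.59197849]
0.04 [199.97187584 140.59744704] [167.08979307 143.62214881]
0.05 [199.08014635 129.59971376] [163.52054227 142.63818443]
```

```bash
python3 - <<'E'
from h import *
i=camera_info("wrist")
for dz in(0,.01,.02,.03,.04):
    o=[]
    for sy in(1,-1):
        c,s=np.cos(-.282),np.sin(-.282);x,y=.07,.032*sy
        o.append(proj(i,[.5655+c*x-s*y,.2337+s*x+c*y,.034-dz])[0]/1.4)
    print(dz,*o)
E
python3 -m handwheel '[[0,0,0,0,0,-0.04,1],[0,0,0,0,0,-0.08,1],[0,0,0,0,0,-0.1,1],[0,0,0,0,0,-0.1,1],[0,0,0,0,0,-0.1,1],[0,0,0,0,0,-0.1,1]]'
python3 - <<'E'
from h import *
S,T=camera_info("side"),camera_info("top");p=get_state()["eef_pos"];print(p,get_state()["ft_force"])
im=read_camera("wrist");s=read_camera("side")
q=proj(S,p)[0];x,y=int(q[0]-50),int(q[1]-60);a=cv2.resize(s[y:y+90,x:x+60],None,fx=20/3,fy=20/3,interpolation=2)
w=cv2.resize(im[120:420,130:430],(400,400))
print([(z,(proj(S,p+[0,0,z])[0]-[x,y])*20/3) for z in(0,.03)])
cv2.imwrite("pics/c3.png",np.hstack([a,np.vstack([w,np.zeros((200,400,3),np.uint8)])])[:,:,::-1])
E
```

```text
0 [147.70323454  93.99932297] [247.32194282  93.97756919]
0.01 [151.07292876  93.5568664 ] [244.21659976  93.53794363]
0.02 [154.032562    93.16971991] [241.48970123  93.15313879]
0.03 [156.65253006  92.82814555] [239.07616597  92.81352166]
0.04 [158.98801976  92.52456021] [236.92500145  92.51158763]
time: 4.52
eef_pos: [0.5644, 0.2312, 0.1042]
ee_rot: [[0.96, -0.278, -0.002], [-0.278, -0.96, -0.001], [-0.001, 0.001, -1.0]]
ft_force: [-0.3, 0.2, -0.5]
opening: 0.0001
grasp_force: 0.0
[0.56436447 0.23123567 0.10422504] [-0.26686008  0.2247852  -0.4792529 ]
[(0, array([339.85961782, 401.57006855])), (0.03, array([334.25349719, 330.41654269]))]
```

View pics/c3.png

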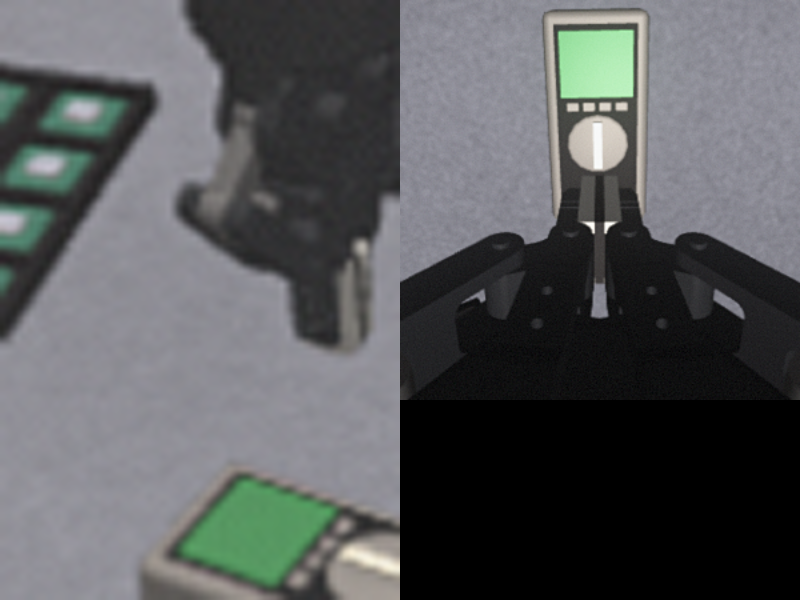

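The closed fingertips show at about (332,343) in the left crop, roughly 25 mm higher than the reported TCP. The face contact at reported z = 0.006 agrees with that. The reported height is therefore offset, and I'll descend further while watching the force.

```bash
python3 -m handwheel '[[0,0,0,0,0,0,-1],[0,0,0,0,0,0,-1],[0,0,0,0,0,0,-1],[0,0,0,0,0,0,-1],[0,0,0,0,0,0,-1],[0,0,0,0,0,0,-1],[0,0,0,0,0,0.04,-1],[0,0,0,0,0,0.07,-1],[0,0,0,0,0,0.085,-1],[0,0,0,0,0,0.095,-1],[0,0,0,0,0,0.1,-1],[0,0,0,0,0,0.1,-1]]'; python3 -m handwheel '[[0,0,0,0,0,0.005,-1],[0,0,0,0,0,0.01,-1],[0,0,0,0,0,0.015,-1],[0,0,0,0,0,0.02,-1],[0,0,0,0,0,0.02,-1],[0,0,0,0,0,0.02,-1]]'
```

```text
time: 5.62
eef_pos: [0.565, 0.2315, 0.0046]
ee_rot: [[0.96, -0.278, -0.001], [-0.278, -0.96, -0.0], [-0.001, 0.001, -1.0]]
ft_force: [-0.3, 0.1, -0.8]
opening: 0.0855
grasp_force: 0.0
time: 6.12
eef_pos: [0.5651, 0.2315, -0.015]
ee_rot: [[0.96, -0.278, -0.0], [-0.278, -0.96, -0.0], [-0.0, 0.0, -1.0]]
ft_force: [-0.2, 0.1, 0.1]
opening: 0.0854
grasp_force: 0.0
```

```bash
python3 -m handwheel '[[0,0,0,0,0,0.003,-1],[0,0,0,0,0,0.006,-1],[0,0,0,0,0,0.009,-1],[0,0,0,0,0,0.012,-1],[0,0,0,0,0,0.012,-1],[0,0,0,0,0,0.012,-1]]'; python3 -m handwheel '[[0,0,0,0,0,0,-0.8],[0,0,0,0,0,0,-0.6],[0,0,0,0,0,0,-0.5],[0,0,0,0,0,0,-0.4],[0,0,0,0,0,0,-0.4],[0,0,0,0,0,0,-0.4]]' 30
```

```text
time: 6.62
eef_pos: [0.565, 0.2315, -0.0271]
ee_rot: [[0.96, -0.278, -0.001], [-0.278, -0.96, -0.0], [-0.0, 0.0, -1.0]]
ft_force: [-0.7, 0.4, 0.8]
opening: 0.0855
grasp_force: 0.0
time: 7.12
eef_pos: [0.5656, 0.2318, -0.0263]
ee_rot: [[0.96, -0.278, 0.001], [-0.278, -0.96, 0.0], [0.001, -0.001, -1.0]]
ft_force: [-0.3, 2.1, 4.5]
opening: 0.0637
grasp_force: 33.9
```

```bash
python3 -m handwheel '[[0,0,0,0,0,0,1],[0,0,0,0,0,0,1],[0,0,0,0,0,-0.02,1],[0,0,0,0,0,-0.05,1],[0,0,0,0,0,-0.09,1],[0,0,0,0,0,-0.13,1],[0,0,0,0,0,-0.17,1],[0,0,0,0,0,-0.21,1],[0,0,0,0,0,-0.25,1],[0,0,0,0,0,-0.27,1],[0,0,0,0,0,-0.27,1],[0,0,0,0,0,-0.27,1]]' 60
cat > tgt.py <<'E'
from h import *
np.set_printoptions(precision=4,suppress=True)
C=np.array([.501,-.252,.06]);y=.045
cy,sy=np.cos(y),np.sin(y);a=np.pi/6
xc=np.array([np.cos(a)*cy,np.cos(a)*sy,np.sin(a)]);zc=np.array([-np.sin(a)*cy,-np.sin(a)*sy,np.cos(a)]);yc=np.cross(zc,xc)
R=np.column_stack([xc,-yc,-zc]);off=np.array([-.0015,0,-.0266])
E
python3 -c "
from tgt import *
for h in(.07,0):
    p=C+.0715*xc+h*zc-R@off;print(p);go(p,R)
s=get_state();print(s['joint_pos'],s['opening'],s['grasp_force'],s['ft_force'],s['ft_torque'])"
```

```text
time: 8.12
eef_pos: [0.5651, 0.2314, 0.2433]
ee_rot: [[0.96, -0.279, 0.001], [-0.279, -0.96, 0.0], [0.001, -0.0, -1.0]]
ft_force: [-0.9, -0.1, -4.1]
opening: 0.0629
grasp_force: 68.6
[ 0.5425 -0.2501  0.1341]
w [  4.89  29.68 -18.33] d [0.1123 0.4688 0.1091]
[ 0.5774 -0.2486  0.0735]
w [  4.89  29.68 -18.33] d [0.1454 0.4576 0.1698]
[ 0.3692  0.3593  1.6273 -0.0001  1.1541  2.2224] 0.06291786575972544 68.59269618988037 [-0.8502 -0.0817 -4.097 ] [0.0305 0.0316 0.0378]
```

```bash
python3 -m handwheel '[[0,0,-9,0.056,0.234,0,1],[0,0,-9,0.056,0.234,0,1],[0,0,-9,0.056,0.234,0,1],[0,0,-9,0.056,0.234,0,1],[0,0,-9,0.056,0.234,0,1],[4.9,29.7,-18.3,0.112,0.469,0.05,1],[4.9,29.7,-18.3,0.112,0.469,0.05,1],[4.9,29.7,-18.3,0.112,0.469,0.05,1],[4.9,29.7,-18.3,0.112,0.469,0.05,1],[4.9,29.7,-18.3,0.112,0.469,0.05,1],[4.9,29.7,-18.3,0.112,0.469,0.05,1],[4.9,29.7,-18.3,0.112,0.469,0.05,1],[4.9,29.7,-18.3,0.112,0.469,0.109,1],[4.9,29.7,-18.3,0.112,0.469,0.109,1],[4.9,29.7,-18.3,0.112,0.469,0.109,1],[4.9,29.7,-18.3,0.112,0.469,0.109,1],[4.9,29.7,-18.3,0.112,0.469,0.109,1],[4.9,29.7,-18.3,0.112,0.469,0.109,1]]'
cat > look.py <<'E'
import sys
from tgt import *
h=float(sys.argv[1]);n=sys.argv[2];st=get_state();p,Re=st["eef_pos"],st["ee_rot"]
print(p,st["joint_pos"],st["opening"],st["ft_force"]);go(C+.0715*xc+h*zc-R@off,R)
O=p+Re@off;S,T=camera_info("side"),camera_info("top");out=[]
for nm,i in(("side",S),("top",T)):
    im=read_camera(nm)[:,:,::-1];q=proj(i,C+.07*xc+h/2*zc)[0];x,y0=int(q[0]-40),int(q[1]-50)
    out.append(cv2.resize(im[y0:y0+100,x:x+80],None,fx=5,fy=5,interpolation=2))
    for l,X in(("f+",(-.07,-.032)),("f-",(-.07,.032)),("h+",(.07,-.032)),("h-",(.07,.032))):
        pt=[O+Re@np.array([X[0],X[1],-z]) for z in(0,.034)]
        print(nm,l,*[np.round((proj(i,u)[0]-[x,y0])*5+(0 if nm=="side" else np.array([400,0]))) for u in pt])
    print(nm,"org",x,y0)
cv2.imwrite(f"pics/{n}.png",np.hstack(out))
E
python3 look.py .07 l1
```

```text
time: 9.62
eef_pos: [0.5415, -0.249, 0.1334]
ee_rot: [[0.866, 0.045, 0.497], [0.039, -0.999, 0.024], [0.498, -0.001, -0.867]]
ft_force: [-0.2, 0.3, -3.7]
opening: 0.0629
grasp_force: 68.9
[ 0.5415 -0.249   0.1334] [-0.6233  0.3649  2.0708  0.8615  0.4202  0.1543] 0.06285581765315994 [-0.1741  0.3304 -3.7093]
w [-0.07  0.13 -0.03] d [ 0.0012  0.0011 -0.0002]
side f+ [326. 290.] [356. 247.]
side f- [335. 243.] [364. 201.]
side h+ [122. 173.] [150. 128.]
side h- [139. 129.] [166.  85.]
side org 246 127
top f+ [548. 410.] [553. 444.]
top f- [674. 401.] [683. 434.]
top h+ [535. 157.] [540. 185.]
top h- [667. 147.] [676. 175.]
top org 281 153
```

View pics/l1.png

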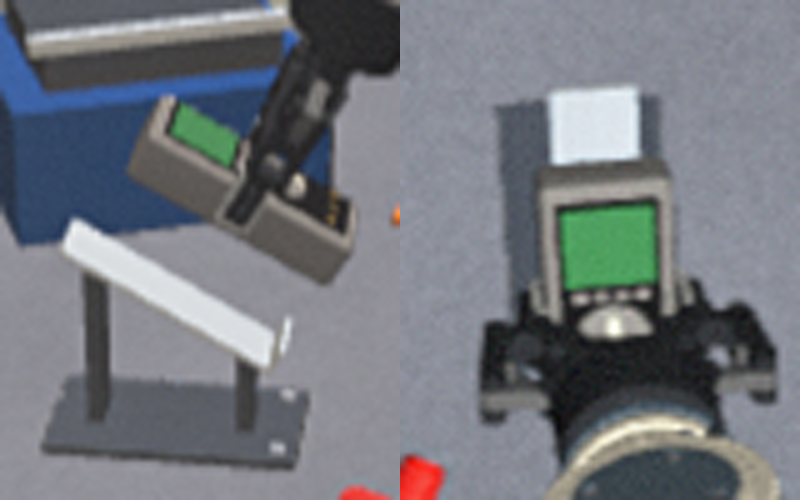

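The meter hangs level with the slope above the plate: side view h+ back at (130,173) and foot at (328,283), top view head edge centred near (605,165). It is within about 3 mm of prediction, slightly towards the ledge. I'll shift it uphill to clear the ledge and lower it most of the way.

```bash
python3 -m handwheel '[[0,0,0,0.011,0,0,1],[0,0,0,0.011,0,0.015,1],[0,0,0,0.011,0,0.03,1],[0,0,0,0.011,0,0.04,1],[0,0,0,0.011,0,0.047,1],[0,0,0,0.011,0,0.05,1],[0,0,0,0.011,0,0.05,1],[0,0,0,0.011,0,0.05,1]]'
python3 look.py .02 l2
```

```text
time: 10.38
eef_pos: [0.5768, -0.2483, 0.0969]
ee_rot: [[0.865, 0.045, 0.499], [0.039, -0.999, 0.022], [0.5, 0.0, -0.866]]
ft_force: [1.2, -0.9, -4.5]
opening: 0.0629
grasp_force: 69.0
[ 0.5768 -0.2483  0.0969] [-0.5796  0.4667  2.0253  0.9687  0.3625  0.0753] 0.06288885258583587 [ 1.1721 -0.9345 -4.5025]
w [0.01 0.   0.02] d [-0.0112  0.0003  0.0006]
side f+ [287. 310.] [315. 269.]
side f- [298. 261.] [326. 221.]
side h+ [ 85. 195.] [112. 152.]
side h- [104. 150.] [130. 108.]
side org 242 133
top f+ [546. 364.] [551. 394.]
top f- [669. 354.] [677. 385.]
top h+ [533. 115.] [538. 141.]
top h- [661. 105.] [670. 131.]
top org 280 149
```

View pics/l2.png

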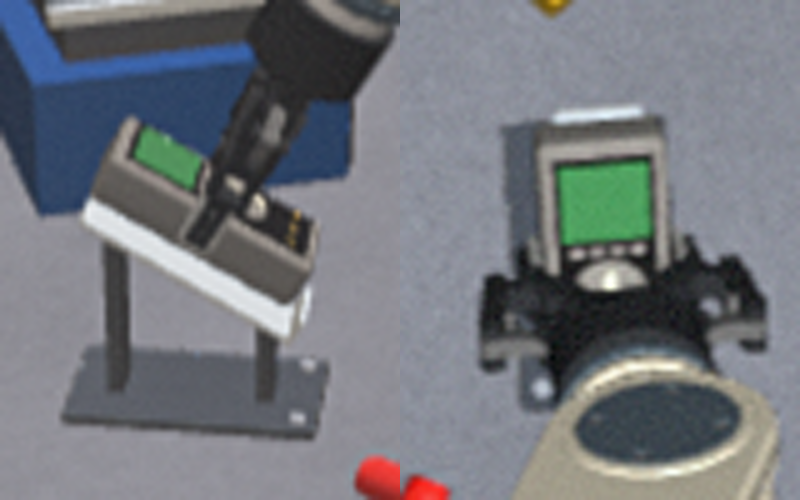

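The meter is just above the plate. The foot edge is near (295,302), still uphill of the ledge at (305,310), and the meter is laterally centred with both near x ≈ 600. I'm lowering until contact.

```bash
python3 -m handwheel '[[0,0,0,0,0,0.005,1],[0,0,0,0,0,0.009,1],[0,0,0,0,0,0.013,1],[0,0,0,0,0,0.013,1],[0,0,0,0,0,0.013,1]]'; python3 -m handwheel '[[0,0,0,0,0,0.001,1],[0,0,0,0,0,0.002,1],[0,0,0,0,0,0.003,1],[0,0,0,0,0,0.003,1]]'
```

```text
time: 10.9
eef_pos: [0.5831, -0.2481, 0.0846]
ee_rot: [[0.866, 0.045, 0.499], [0.039, -0.999, 0.023], [0.499, -0.0, -0.867]]
ft_force: [-0.9, 0.4, -3.7]
opening: 0.0627
grasp_force: 69.0
time: 11.23
eef_pos: [0.5847, -0.2482, 0.0824]
ee_rot: [[0.865, 0.045, 0.499], [0.039, -0.999, 0.022], [0.499, -0.0, -0.866]]
ft_force: [-0.9, -0.2, -3.2]
opening: 0.0634
grasp_force: 69.0
```

```bash
python3 -m handwheel '[[0,0,0,0,0,0.001,1],[0,0,0,0,0,0.002,1],[0,0,0,0,0,0.002,1]]'; python3 -m handwheel '[[0,0,0,0,0,0.001,1],[0,0,0,0,0,0.002,1],[0,0,0,0,0,0.002,1]]'
```

```text
time: 11.48
eef_pos: [0.5857, -0.2481, 0.0806]
ee_rot: [[0.865, 0.045, 0.499], [0.039, -0.999, 0.022], [0.499, -0.0, -0.866]]
ft_force: [0.5, -0.8, -3.4]
opening: 0.0633
grasp_force: 69.0
time: 11.73
eef_pos: [0.5867, -0.2481, 0.0789]
ee_rot: [[0.865, 0.045, 0.499], [0.039, -0.999, 0.022], [0.499, -0.0, -0.866]]
ft_force: [1.0, 0.3, -3.1]
opening: 0.0628
grasp_force: 69.0
```

```bash
python3 -m handwheel '[[0,0,0,0,0,0.001,1],[0,0,0,0,0,0.002,1],[0,0,0,0,0,0.002,1]]'; python3 -m handwheel '[[0,0,0,0,0,0.001,1],[0,0,0,0,0,0.0015,1],[0,0,0,0,0,0.0015,1]]'
```

```text
time: 11.98
eef_pos: [0.587, -0.2481, 0.0786]
ee_rot: [[0.865, 0.044, 0.5], [0.039, -0.999, 0.022], [0.5, 0.0, -0.866]]
ft_force: [-14.7, 1.7, 15.5]
opening: 0.0628
grasp_force: 71.9
time: 12.23
eef_pos: [0.5871, -0.2481, 0.0786]
ee_rot: [[0.864, 0.044, 0.501], [0.039, -0.999, 0.022], [0.501, 0.001, -0.865]]
ft_force: [-29.8, 3.9, 35.2]
opening: 0.0629
grasp_force: 74.9
```

Contact is within 1 mm of the prediction. I'll ease the pressure, then slide down towards the ledge.

```bash
python3 -m handwheel '[[0,0,0,0,0,-0.003,1],[0,0,0,0,0,-0.003,1],[0,0,0,-0.001,0,-0.003,1],[0,0,0,-0.002,0,-0.003,1],[0,0,0,-0.003,0,-0.003,1],[0,0,0,-0.004,0,-0.003,1],[0,0,0,-0.004,0,-0.003,1]]'; python3 -m handwheel '[[0,0,0,-0.001,0,0,1],[0,0,0,-0.002,0,0,1],[0,0,0,-0.002,0,0,1]]'
```

```text
time: 12.82
eef_pos: [0.584, -0.2487, 0.0769]
ee_rot: [[0.865, 0.045, 0.5], [0.039, -0.999, 0.022], [0.5, 0.001, -0.866]]
ft_force: [-0.3, 0.1, 5.2]
opening: 0.063
grasp_force: 69.9
time: 13.07
eef_pos: [0.5818, -0.2486, 0.0756]
ee_rot: [[0.865, 0.044, 0.499], [0.039, -0.999, 0.022], [0.5, 0.0, -0.866]]
ft_force: [-0.1, -1.2, 4.8]
opening: 0.0628
grasp_force: 69.8
```

```bash
python3 -m handwheel '[[0,0,0,-0.001,0,0,1],[0,0,0,-0.002,0,0,1],[0,0,0,-0.002,0,0,1]]'; python3 -m handwheel '[[0,0,0,-0.001,0,0,1],[0,0,0,-0.0015,0,0,1],[0,0,0,-0.0015,0,0,1]]'
```

```text
time: 13.32
eef_pos: [0.5798, -0.2485, 0.0745]
ee_rot: [[0.865, 0.045, 0.499], [0.039, -0.999, 0.022], [0.499, 0.0, -0.866]]
ft_force: [0.2, -1.0, 4.6]
opening: 0.063
grasp_force: 69.9
time: 13.57
eef_pos: [0.5785, -0.2484, 0.0738]
ee_rot: [[0.865, 0.045, 0.499], [0.039, -0.999, 0.022], [0.5, -0.0, -0.866]]
ft_force: [-0.4, -0.8, 6.1]
opening: 0.063
grasp_force: 69.9
```

```bash
python3 -m handwheel '[[0,0,0,-0.001,0,0,1],[0,0,0,-0.0015,0,0,1],[0,0,0,-0.0015,0,0,1]]'; python3 -m handwheel '[[0,0,0,-0.001,0,0,1],[0,0,0,-0.0015,0,0,1],[0,0,0,-0.0015,0,0,1]]'; python3 -c "
from tgt import *
go(C+.0715*xc-R@off,R)"
```

```text
time: 13.82
eef_pos: [0.5774, -0.2484, 0.0731]
ee_rot: [[0.865, 0.045, 0.499], [0.039, -0.999, 0.023], [0.5, -0.0, -0.866]]
ft_force: [-0.4, -0.1, 5.7]
opening: 0.0629
grasp_force: 69.9
time: 14.07
eef_pos: [0.5774, -0.2486, 0.0732]
ee_rot: [[0.864, 0.045, 0.501], [0.038, -0.999, 0.023], [0.501, -0.001, -0.865]]
ft_force: [6.4, 2.0, 5.2]
opening: 0.0631
grasp_force: 69.5
w [-0.02 -0.09 -0.04] d [ 0.0002 -0.     -0.0002]
```

The ledge is touched exactly where the model put it. I'm releasing and backing off.

```bash
python3 -m handwheel '[[0,0,0,0.001,0,0,1],[0,0,0,0.001,0,0,-0.6],[0,0,0,0.001,0,0,-0.8],[0,0,0,0.001,0,0,-1],[0,0,0,0.001,0,0,-1],[0,0,0,0.001,0,0,-1],[0,0,0,0.001,0,0,-1]]' 20; python3 -m handwheel '[[0,0,0,0,0,-0.01,-1],[0,0,0,0,0,-0.025,-1],[0,0,0,0,0,-0.045,-1],[0,0,0,0,0,-0.075,-1],[0,0,0,0,0,-0.11,-1],[0,0,0,0,0,-0.15,-1],[0,0,0,0,0,-0.19,-1],[0,0,0,0,0,-0.2,-1],[0,0,0,0,0,-0.2,-1],[0,0,0,0,0,-0.2,-1]]'; python3 - <<'E'
from h import *
t,s=read_camera("top"),read_camera("side");i=camera_info("wrist");w=read_camera("wrist")
f=lambda im,x,y:cv2.resize(im[y:y+75,x:x+100],(400,300),interpolation=2)
cv2.imwrite("pics/f.png",np.vstack([np.hstack([f(t,270,150),f(s,230,145)]),np.hstack([cv2.resize(w,(400,300)),f(t,270,75)])])[:,:,::-1])
E
```

```text
time: 14.65
eef_pos: [0.5767, -0.2484, 0.0726]
ee_rot: [[0.866, 0.045, 0.499], [0.039, -0.999, 0.023], [0.499, -0.0, -0.867]]
ft_force: [-0.3, 0.4, -0.1]
opening: 0.0854
grasp_force: 0.0
time: 15.48
eef_pos: [0.4772, -0.2532, 0.2462]
ee_rot: [[0.865, 0.044, 0.5], [0.039, -0.999, 0.021], [0.5, 0.001, -0.866]]
ft_force: [-0.3, 0.2, -0.4]
opening: 0.0852
grasp_force: 0.0
```

View pics/f.png

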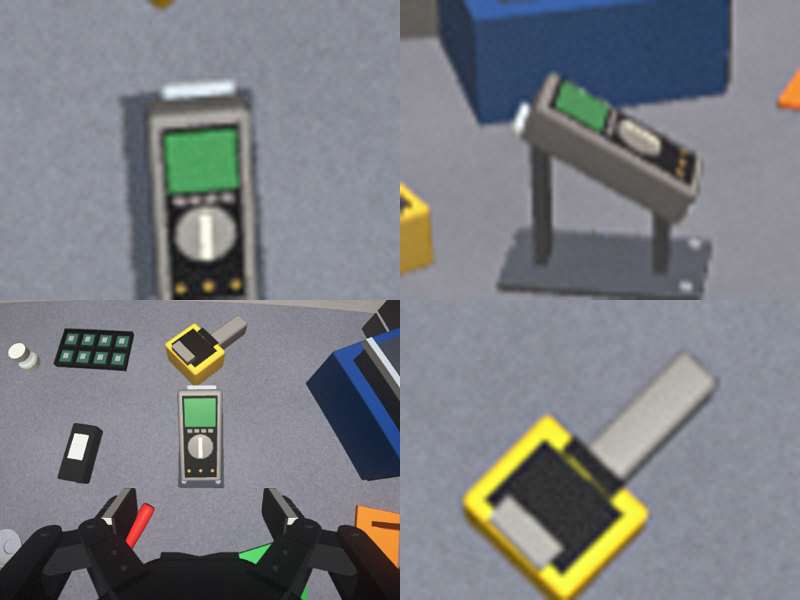

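The meter lies on the slope with its display uppermost and its foot on the ledge. It is centred: the plate end and the meter head are both at x ≈ 198 in the top crop and ≈ 201 in the wrist view. The bystanders in view have not moved.

```bash
python3 -c "
from station import *
print(job_done())"
```

```text
the job is handed in; nothing more can be done
None
```

The multimeter is on the sloped stand, display end up, foot against the ledge and centred; the gripper has let go, and I handed the job in at about 15.6 s of the 34 s (my first grasp closed above the meter, brushing its face at about 6 N, and the second held).

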